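Snap the drill battery into its charger

ROBOT

A 6-joint arm with a two-finger parallel gripper is mounted at the origin on the work surface. World frame = base frame: x ahead of the robot, y to its left, z up, the work surface at z = 0. Lengths are in m, angles in rad, forces in N, time in s.
With the tool pointing down it reaches from about 0.25 to 0.775 m from the base axis. Payload 4 kg.
Tool frame: the origin (TCP) lies between the finger pads; the fingertips stand 19 mm ahead of it and the grasp point (between the pads) is the TCP; x points along the fingers, z is the direction in which the jaws open and shut, and the axes are right-handed (so a half turn about x gives the same grasp; the last joint's range is limited). The gripper opens to 85 mm and grips with 20 to 120 N. Pads are 22 mm wide; open, the fingers measure 114 mm over their backs; the gripper's body (76 mm by 85 mm) begins 54 mm behind the grasp point. The pads swing forward as they close: fully open they stand 13 mm farther back than shut.
Start: joints at [-1.359, 0.087, 1.371, -0, 1.684, -0.103], TCP at [0.17, -0.523, 0.25] pointing down, gripper open.
Joint ranges: [-3.1, 3.1], [-0.76, 2.03], [0.27, 2.55], [-1.08, 4.22], [0.17, 2.65], [-2.57, 2.57]. Speed limits (rad/s): [2.79, 2.79, 3.14, 3.14, 3.14, 3.14].

INTERFACE

Orientations are given as a unit quaternion [w, x, y, z].
In Python, from cell import robot gives the robot as it stands. The module is installed in compiled form; this text tells all that it offers.
- The arm moves only by the tool servo_tool, never from a script. Its argument "plan" is a list that holds one entry, the list of rows, each a list of 5 numbers: the shift along the world's x, y, z in cm, then the turn about the world's z in rad, then the closure in counts, from 0 (fully open) to 255 (shut). In form: [[[x, y, z, yaw, grip], ...]]. A call has 1 to 20 rows; each row shifts and turns the commanded pose from where the row before left it; what a row does not reach is not made up. A row lasts 1/8 s, in which the tool goes at most 62.5 mm and 10.7 degrees, less where a joint would pass 70% of its speed; a pose out of reach is approached as far as the arm can. A call is refused whole if a number of a shift passes 6.25 or a number of a turn 0.188, either way. A call with a gripper value outside its range is refused whole. The fingers move at their own pace and stop on an object; "grip_force" is the grip in N (left out, the last holds). Time passes only in rows, so rows that do not move let the fingers close. It gives the time, the measured TCP pose, the force and the opening at its end, in the units of the state.
- robot.get_state(): the state, without advancing time (a new reading comes with each control period).
- robot.camera(name): name is "scene" or "top" or "wrist"; returns a dict with "pixels" (384x512x3 uint8, red, green, blue), "depth" (384x512 float32, m along the optical axis (not along the pixel's ray), 0 where there is no reading), "fx", "fy", "cx", "cy" (pixels), "k1" (the pictures are not rectified: a ray, as slopes to the right and down, at radius r is drawn at 1 + k1 r^2 times it, then the intrinsics apply), "camera_from_world" (4x4, takes a point from world to camera coordinates). Camera axes: x right, y up, looking along -z (the intrinsics and any distortion apply to the point x, -y, -z); pixel columns grow to the right and rows downward; lengths in m; the calibration is good to about 2 mm. A picture is of the moment at which its call begins.
- robot.job_done(): hands the job in, once; it reports no verdict.
Trained networks look in a picture, given as the dict that the camera call returned (one of the last four; its "shot" number tells which), for a name from the list of things; names that differ only in an ending like _2 or _b are one class to them, and where a whole thing is asked for, a point or a joint stands for the part that bears it (a point fixed in the world has none). Each returns a list of dicts, best first, with "score" (0 to 1); they miss things now and then, are a little off and sometimes report something else, mostly with a low value. They report only what shows in the picture. A call takes as long as a camera call. They do not tell look-alikes from the thing itself.
- robot.silhouettes(target, picture): "pixels" (384x512 bool, what is visible of it) and "pixel" ([column, row] in pixels, amid what is visible of it).
The state is a dict: "time_s": time; "joint_positions": joint angles; "joint_vel": joint speeds; "joint_torque": joint torques, N m; "ee_pos": TCP position; "ee_rot": TCP orientation; "wrist_force": force on the tool from outside, world axes, zero at the start; "torque": the same for the moment, N m; "opening": finger opening in m.
Only numpy, scipy, OpenCV 4.12 (cv2) and the standard library are available. Lean on these libraries where they do the work, as an engineer would, in place of code of your own. Each camera call takes 0.05 s, during which the arm holds its last target. There are 200 camera calls.

TASK

Put the cordless drill's battery pack on charge: set it upright into the bay of the black charger and press it gently down until the sprung seat gives way and the orange catches snap in over its foot, then let go, leaving it fully home. Ease off as soon as it has snapped; do not ram or drop the pack into the charger, and do not disturb the drill, wrench, screwdriver or can.

Things in the scene. Friction and masses are not known exactly. Their poses are not given: they have to be found in the camera images.
- pack_center (a point): Centre of the loose battery pack, 40 mm above its underside. Black with a yellow band and top, about 0.35 kg, 80 mm tall, upright (z up). Its foot is 76 mm (its x) by 56 mm (y) and 16 mm high; above that the body is 62 mm (x) by 44 mm (y): grip it across the 44 mm, 5 to 15 mm above the centre. It fits the bay either way round.
- charger: Black battery charger fixed on the bench, 162 mm (its x) by 112 mm (y), shell 44 mm high (36 mm along its two long sides), yellow panel with two lamps on its +x end. Origin on the bench below the bay's centre. The grey bay is 79 mm (x) by 59 mm (y) inside: 1.5 mm play all round the pack's foot. More than 25 N between pack and charger (weight included) is ramming.
- rim (a point): Centre of the bay's mouth at its rim, nominally 51 mm above the bench; axes as the charger's. The rim flares outward at 45 degrees, 6 mm wide and 6 mm deep on each side. Bay, rim, seat and catches are one height-adjustable insert that really stands up to 10 mm higher or lower, differently each time; no pose shows this, it must be felt.
- bay (a point): Centre of the bay's sprung floor (the seat), at its nominal raised height, 38 mm above the bench (really up to 10 mm off, see rim). Pressed, the seat resists with about 5 N at once, rising to a peak near 13 N (the pack's weight helps) after 1 to 2 mm; pushed on, it gives way, pulls itself down to a stop 5 mm below its start, firm after 1.5 mm more, and stays.
- catch (a joint): Inward travel (m) of the orange catch at the bay's -x end; its twin at the +x end moves alike. 0 = open, as at the start; +0.005 = snapped in over the pack's foot. The catches are 20 mm wide, at the middle of the bay's short sides, open 82 mm apart, driven by the seat; tops nominally 67 mm above the bench, 62 mm once snapped.
- drill_spot (a point): The yellow drill without battery, lying on its side, 185 mm long, 180 mm wide, 64 mm high; a point in its motor housing 30 mm above its underside. Leave alone.
- wrench_spot (a point): Steel wrench lying flat. A point 10 mm above the underside of its middle. Leave alone.
- screwdriver_spot (a point): Screwdriver lying flat. A point 10 mm above the underside of its middle. Leave alone.
- can_spot (a point): Red can, 60 mm across, 160 mm tall, upright. A point on its axis 10 mm above its underside. Leave alone.
There are look-alikes about, which are no part of the job. Of the things like the part that bears pack_center, leave any that is purple; of the rest the smaller one is meant. Leave any green look-alike of the charger alone.

How it is judged:
By the outcome, as a careful person would: the job done as asked, in the order asked, and still so for the second after the job is handed in, with the robot touching nothing.
It also fails if it takes over 48 s, if anything falls off the work surface, if the arm or the gripper's body presses on something with over 40 N, if the wrist force passes 120 N, or if a joint passes its speed limit or range.

## Working session

There is one attempt and no reset: what is moved stays moved. The work goes in short steps, Python scripts to look and compute and a tool call to move; the robot and the scene stay as the last step left them, time stands still between calls to the robot, and variables do not carry over. Pictures are saved under pics/ and viewed, about 8 in all and at most 12, crops included, and the job is handed in when it is done.

Besides the shell and the picture viewer there is one more tool, called after "Emit:" as a command line: name --argument value ..., lists and objects as JSON in quotes. servo_tool: Moves the arm, as the interface text tells. Its arguments: {"type":"object","properties":{"plan":{"type":"array","items":{"type":"array","items":{"type":"array","items":{"type":"number"}}}},"grip_force":{"type":"number"}},"required":["plan"]}

```bash
mkdir -p pics; cat > h.py <<'E'
import numpy as np, cv2
from cell import robot
def world(c,mask=None):
    """world xyz image (384x512x3), nan where no depth"""
    h,w=c["depth"].shape
    u,v=np.meshgrid(np.arange(w),np.arange(h))
    xd=(u-c["cx"])/c["fx"]; yd=(v-c["cy"])/c["fy"]
    x,y=xd.copy(),yd.copy()
    for _ in range(20):
        f=1+c["k1"]*(x*x+y*y); x,y=xd/f,yd/f
    d=np.where(c["depth"]>0,c["depth"],np.nan)
    P=np.stack([x*d,-y*d,-d,np.ones_like(d)],-1)
    return (P@np.linalg.inv(c["camera_from_world"]).T)[...,:3]
def save(c,n,box=None,s=1):
    p=c["pixels"][...,::-1]
    if box: p=p[box[1]:box[3],box[0]:box[2]]
    cv2.imwrite("pics/"+n+".png",cv2.resize(p,None,fx=s,fy=s,interpolation=cv2.INTER_CUBIC))
E
python3 - <<'E'
from h import *
s=robot.get_state(); print(s["time_s"],s["ee_pos"],s["ee_rot"],s["wrist_force"],s["opening"])
a=robot.camera("scene"); b=robot.camera("top")
cv2.imwrite("pics/a.png",np.hstack([a["pixels"],b["pixels"]])[...,::-1][:, :])
im=cv2.imread("pics/a.png"); cv2.imwrite("pics/a.png",cv2.resize(im,(800,300),interpolation=cv2.INTER_AREA))
save(b,"top",s=1.5)
for c in (a,b):
  W=world(c)
  for t in ("pack_center","charger"):
    for r in robot.silhouettes(t,c):
      m=r["pixels"]; p=W[m]; print(t,round(r["score"],2),np.round(r["pixel"]),m.sum(),np.nanmedian(p,0).round(3),np.nanpercentile(p[:,2],98).round(3),np.median(c["pixels"][m],0))
E
```

```text
0.0 [ 0.17020104 -0.5225363   0.24915167] [ 0.57162855  0.41596626  0.57276107 -0.41491882] [ 0.34888062 -0.83464756  0.89335489] 0.08505197965445875
pack_center 0.96 [183. 206.] 627 [ 0.473 -0.248  0.052] 0.082 [71. 30. 79.]
pack_center 0.8 [225. 210.] 709 [ 0.521 -0.131  0.05 ] 0.082 [34. 28. 14.]
pack_center 0.77 [209. 181.] 1095 [ 0.372 -0.15   0.07 ] 0.113 [23. 20. 14.]
pack_center 0.7 [290. 257.] 400 [0.703 0.004 0.006] 0.01 [162. 150. 138.]
charger 0.79 [302. 162.] 1204 [0.309 0.212 0.038] 0.061 [22.  98.5 29. ]
charger 0.72 [306. 203.] 1858 [0.55  0.126 0.036] 0.054 [51. 45. 24.]
pack_center 0.96 [296. 182.] 626 [ 0.495 -0.12   0.078] 0.084 [123. 118.  71.]
pack_center 0.65 [340. 203.] 600 [ 0.447 -0.235  0.078] 0.084 [140.5  77.  152. ]
pack_center 0.62 [304. 238.] 1262 [ 0.351 -0.134  0.11 ] 0.115 [121.5 116.   70. ]
charger 0.92 [198. 171.] 3113 [0.524 0.136 0.038] 0.054 [101.  94.  66.]
charger 0.82 [163. 267.] 3180 [0.276 0.222 0.04 ] 0.062 [ 83. 174.  84.]
```

View pics/top.png

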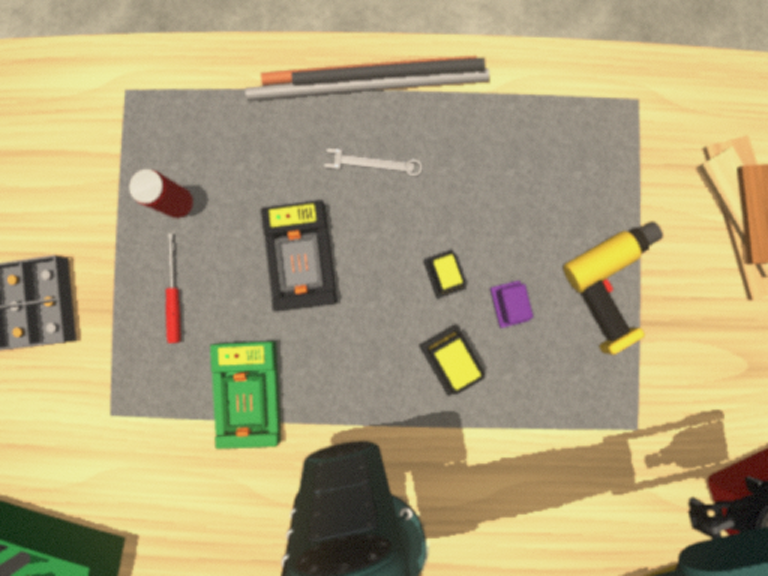

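View pics/a.png

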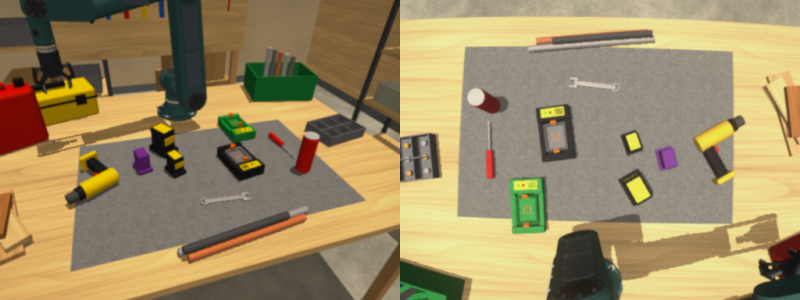

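Candidates for the pack in the top view (512-px coordinates) are the small yellow/black one (296,182), the larger yellow/black one (304,238) and the purple one (340,203). I choose the small yellow one: its top is at about 0.08 m, against 0.11 m for the big one. The charger is the black one (198,171), not the green one (163,267).

```bash
cat >> h.py <<'E'
def rect(P):
    (c,(w,h),a)=cv2.minAreaRect((P[:,:2]*1000).astype(np.float32))
    if w<h: w,h,a=h,w,a+90
    return np.round(c,1),round(w,1),round(h,1),round((a+90)%180-90,1)
def jaw(s):
    from scipy.spatial.transform import Rotation as R
    w,x,y,z=s["ee_rot"]; return R.from_quat([x,y,z,w]).as_matrix()
E
python3 - <<'E'
from h import *
s=robot.get_state(); print(jaw(s).round(3))
b=robot.camera("top"); W=world(b)
save(b,"crop",(170,130,370,270),4)
px=b["pixels"].astype(int)
for t,pix in (("pack_center",(296,182)),("charger",(198,171))):
  for r in robot.silhouettes(t,b):
    if np.hypot(*(np.array(r["pixel"])-pix))>8: continue
    m=r["pixels"]; P=W[m]; P=P[~np.isnan(P[:,0])]
    for lo,hi in ((.003,.03),(.03,.05),(.05,.07),(.07,.09)):
      q=P[(P[:,2]>lo)&(P[:,2]<hi)]
      if len(q)>10: print(t,lo,len(q),np.median(q,0).round(4),*rect(q))
    o=m&(px[...,0]>150)&(px[...,1]<120)&(px[...,2]<90)
    y=m&(px[...,0]>150)&(px[...,1]>150)&(px[...,2]<120)
    for n,k in (("orange",o),("yellow",y)):
      nn,l,st,ce=cv2.connectedComponentsWithStats(k.astype(np.uint8))
      for i in range(1,nn):
        if st[i,4]>4: q=W[l==i];print(n,st[i,4],ce[i].round(1),np.nanmean(q,0).round(4),*rect(q[~np.isnan(q[:,0])]))
E
```

```text
[[-0.     0.951  0.31 ]
 [ 0.001  0.31  -0.951]
 [-1.     0.    -0.001]]
pack_center 0.003 113 [ 0.483  -0.1089  0.0157] [ 497.7 -122.1] 74.6 49.7 21.1
pack_center 0.03 14 [ 0.4858 -0.1056  0.042 ] [ 488. -105.] 53.0 0.9 21.7
pack_center 0.05 21 [ 0.4805 -0.1076  0.0598] [ 483.8 -113. ] 69.8 29.8 52.0
pack_center 0.07 398 [ 0.497  -0.1239  0.0799] [ 497.4 -123.4] 62.0 41.6 21.4
yellow 280 [298.1 180.7] [ 0.499  -0.1246  0.0803] [ 499.2 -124.7] 50.8 35.8 21.7
```

View pics/crop.png

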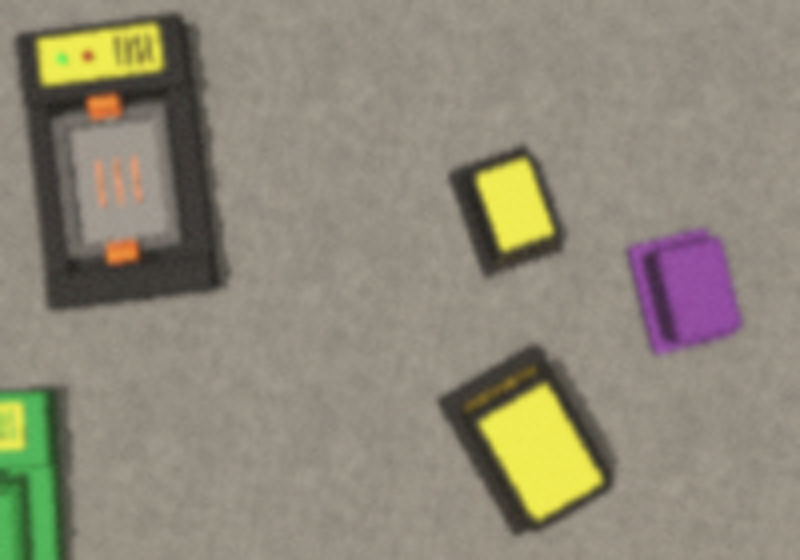

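The crop confirms it: the small yellow pack is at crop (510,210), clearly smaller than the big one at (535,450). The black charger's bay is at (120,180). I'm moving above the pack.

Emit:
servo_tool --plan '[[[2.7, 3.3, 0, 0.005, 0], [2.7, 3.3, 0, 0.005, 0], [2.7, 3.3, 0, 0.005, 0], [2.7, 3.3, 0, 0.005, 0], [2.7, 3.3, 0, 0.005, 0], [2.7, 3.3, 0, 0.005, 0], [2.7, 3.3, 0, 0.005, 0], [2.7, 3.3, 0, 0.005, 0], [2.7, 3.3, 0, 0.005, 0], [2.7, 3.3, 0, 0.005, 0], [2.7, 3.3, 0, 0.005, 0], [2.7, 3.3, 0, 0.005, 0], [0.3, 0.3, 0, 0, 0], [0, 0, 0, 0, 0], [0, 0, 0, 0, 0]]]'

```text
time_s: 2.33
ee_pos: [0.4967, -0.1249, 0.2504]
ee_rot: [0.584, 0.398, 0.584, -0.399]
wrist_force: [0.2, 0.7, -0.3]
opening: 0.0854
```

```bash
cat > look.py <<'E'
from h import *
def go(n):
  s=robot.get_state(); print(s["time_s"],s["ee_pos"].round(4),jaw(s)[:,2].round(3),s["wrist_force"].round(2),round(s["opening"],4))
  for cam in ("wrist","top"):
    c=robot.camera(cam); W=world(c); px=c["pixels"].astype(int)
    if cam=="wrist": save(c,n,s=1.5)
    for t in ("pack_center","charger"):
     for r in robot.silhouettes(t,c):
      m=r["pixels"]; P=W[m]; P=P[~np.isnan(P[:,0])]
      if len(P)<30: continue
      print("##",cam,t,round(r["score"],2),np.round(r["pixel"]),np.median(P,0).round(3),np.median(px[m],0))
      for lo,hi in ((.01,.025),(.03,.04),(.04,.0475),(.0475,.07),(.07,.09)):
        q=P[(P[:,2]>lo)&(P[:,2]<hi)]
        if len(q)>30: print("  z",lo,len(q),np.median(q,0).round(4),*rect(q))
      h=cv2.cvtColor(c["pixels"],cv2.COLOR_RGB2HSV); g=(h[...,1]>140)&(h[...,2]>110)&m
      for nm,k in (("orange",g&(h[...,0]<17)),("yellow",g&(h[...,0]>21)&(h[...,0]<35))):
        nn,l,st,ce=cv2.connectedComponentsWithStats(k.astype(np.uint8))
        for i in range(1,nn):
          q=W[l==i];q=q[~np.isnan(q[:,0])]
          if len(q)>8: print("  ",nm,st[i,4],ce[i].round(),np.mean(q,0).round(4),*rect(q))
E
python3 -c "
from look import *
go('w1')"
```

```text
2.325 [ 0.4967 -0.1249  0.2504] [ 0.365 -0.931  0.   ] [ 0.2   0.74 -0.27] 0.0854
## wrist pack_center 0.95 [326. 238.] [ 0.459 -0.23   0.065] [86. 46. 92.]
  z 0.01 634 [ 0.4694 -0.2243  0.0177] [ 446.1 -243.3] 76.1 55.0 15.2
  z 0.03 150 [ 0.4674 -0.2262  0.035 ] [ 451.7 -227.6] 71.4 33.4 -19.6
  z 0.04 112 [ 0.4627 -0.2246  0.0446] [ 451.7 -227.9] 71.7 33.0 -19.6
  z 0.0475 443 [ 0.4705 -0.226   0.06  ] [ 452.7 -227.6] 70.9 33.5 -20.7
  z 0.07 1377 [ 0.451  -0.2351  0.0819] [ 446.3 -243.3] 61.8 43.0 14.8
## wrist pack_center 0.89 [260. 171.] [ 0.507 -0.121  0.082] [172. 141.  57.]
  z 0.01 415 [ 0.5273 -0.1099  0.0175] [ 499. -124.] 74.8 56.0 22.1
  z 0.0475 111 [ 0.527  -0.1124  0.0622] [ 526.7 -113.2] 40.8 2.2 -69.0
  z 0.07 2180 [ 0.5008 -0.1234  0.082 ] [ 498.9 -124.3] 60.3 43.2 20.4
   yellow 106 [258. 149.] [ 0.527  -0.1124  0.058 ] [ 527.2 -113.4] 36.3 1.5 -69.5
   yellow 1472 [259. 180.] [ 0.4982 -0.1243  0.0823] [ 497.4 -124.9] 51.0 34.2 20.4
## wrist pack_center 0.67 [227. 283.] [ 0.371 -0.132  0.095] [43. 40. 34.]
  z 0.01 1031 [ 0.3792 -0.1357  0.0236] [ 344.7 -140.2] 
[... 3144 characters left out ...]
0.4627 0.1283 0.0583] [463.1 128.8] 18.9 12.8 -78.3
   orange 39 [200. 193.] [0.4631 0.128  0.0564] [464.4 128.6] 19.0 14.0 -88.5
## top charger 0.66 [165. 264.] [0.276 0.221 0.041] [ 88. 183.  89.]
  z 0.01 127 [0.273  0.177  0.0177] [277.  218.6] 185.5 99.0 5.0
  z 0.03 1147 [0.2627 0.2219 0.0367] [275.1 226. ] 187.2 114.4 4.6
  z 0.04 1303 [0.3215 0.227  0.0439] [275.3 226.2] 186.9 114.2 5.0
  z 0.0475 358 [0.2783 0.2249 0.0497] [275.9 228.3] 180.0 101.2 5.8
   orange 36 [160. 251.] [0.31   0.2276 0.0649] [309.9 227.5] 19.4 11.2 -87.7
   orange 35 [162. 287.] [0.2161 0.2204 0.0634] [216.4 221.2] 17.9 10.1 -88.7
   yellow 262 [159. 237.] [0.3457 0.2345 0.0454] [345.9 231.6] 79.2 28.9 -84.5
```

View pics/w1.png

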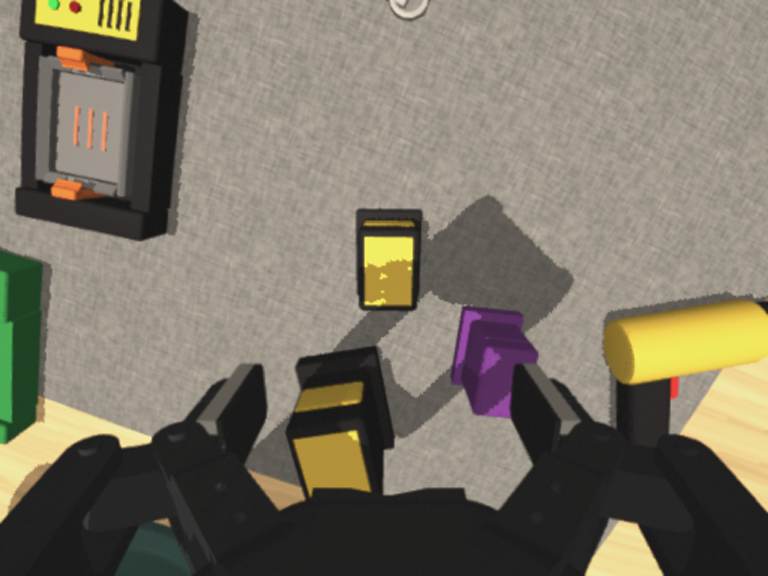

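Wrist view: the pack at (390,260) is aligned with the open jaws, and the charger bay is at (90,130). The pack centre is about (0.4985, -0.124), yaw 21.4°, matching the jaw. I'm descending to z = 0.050 and gripping.

Emit:
servo_tool --plan '[[[0.15, 0.05, -4, 0, 0], [0, 0, -4, 0, 0], [0, 0, -4, 0, 0], [0, 0, -4, 0, 0], [0, 0, -2, 0, 0], [0, 0, -1, 0, 0], [0, 0, -1, 0, 0], [0, 0, 0, 0, 0], [0, 0, 0, 0, 100], [0, 0, 0, 0, 200], [0, 0, 0, 0, 255], [0, 0, 0, 0, 255], [0, 0, 0, 0, 255], [0, 0, 0, 0, 255], [0, 0, 0, 0, 255], [0, 0, 0, 0, 255]]]' --grip_force 50

```text
time_s: 4.62
ee_pos: [0.4995, -0.1238, 0.0513]
ee_rot: [0.585, 0.398, 0.584, -0.398]
wrist_force: [-0.3, -1.0, 5.6]
opening: 0.0435
```

Emit:
servo_tool --plan '[[[0, 0, 1, 0, 255], [0, 0, 2, 0, 255], [0, 0, 4, 0, 255], [0, 0, 4, 0, 255], [0, 0, 4, 0, 255], [0, 0, 3, 0, 255], [0, 0, 2, 0, 255], [-1.5, 4, 0, -0.04, 255], [-1.5, 4, 0, -0.04, 255], [-1.5, 4, 0, -0.04, 255], [-1.5, 4, 0, -0.04, 255], [-1.5, 4, 0, -0.04, 255], [-1.5, 4, 0, -0.02, 255], [0, 1, 0, 0, 255], [0, 0, 0, 0, 255], [0, 0, 0, 0, 255]]]'

```text
time_s: 6.62
ee_pos: [0.409, 0.1256, 0.2499]
ee_rot: [0.537, 0.46, 0.537, -0.461]
wrist_force: [0.6, 0.1, -3.9]
opening: 0.0435
```

```bash
python3 -c "
from look import *
go('w2')" | grep -v 'z 0.01'
```

```text
6.625 [0.409  0.1256 0.2499] [ 0.153 -0.988  0.001] [ 0.58  0.14 -3.87] 0.0435
## wrist pack_center 0.92 [260. 252.] [0.43  0.128 0.28 ] [128. 106.  45.]
   yellow 1364 [259. 207.] [0.4388 0.1299 0.2539] [438.5 129.8] 38.2 2.1 -81.8
   yellow 6853 [259. 286.] [0.4152 0.1266 0.2809] [413.6 126.4] 38.8 34.6 8.6
## wrist pack_center 0.89 [454. 254.] [ 0.358 -0.122  0.092] [45. 42. 40.]
  z 0.03 319 [ 0.3694 -0.1156  0.0349] [ 347.  -115.9] 99.5 47.5 -5.6
  z 0.04 263 [ 0.3682 -0.1155  0.0437] [ 347.6 -115.7] 98.5 47.5 -5.5
  z 0.0475 833 [ 0.3659 -0.1142  0.0595] [ 345.9 -116.9] 100.5 48.5 -4.8
  z 0.07 914 [ 0.3693 -0.114   0.0804] [ 347.  -115.5] 99.1 46.2 -5.0
   yellow 736 [453. 233.] [ 0.3806 -0.1168  0.0745] [ 381.  -117.8] 53.1 3.9 -58.3
   yellow 2081 [481. 278.] [ 0.3448 -0.14    0.1139] [ 343.5 -141.6] 73.0 49.6 31.4
## wrist pack_center 0.81 [502. 188.] [ 0.438 -0.22   0.017] [79. 46. 82.]
## wrist charger 0.78 [266.  76.] [0.522 0.137 0.039] [90. 82. 61.]
  z 0.03 6935 [0.5145 0.1357 0.0339] [510.5 135.5] 113.3 112.7 9.0
  z 0.04 6339 [0.5446 0.1371 0.0453] [513.7 135.7] 166
[... 1807 characters left out ...]
2 0.0508] [524.1 138.6] 177.4 106.1 5.5
   orange 50 [196. 156.] [0.5599 0.1431 0.0516] [560.  146.2] 26.2 16.4 -77.3
   orange 44 [200. 193.] [0.4635 0.1271 0.0547] [464.3 127.9] 20.1 13.7 -87.1
   yellow 373 [195. 143.] [0.5948 0.1477 0.0453] [594.6 148.5] 83.3 34.0 -81.6
## top charger 0.57 [162. 273.] [0.251 0.226 0.039] [ 79. 175.  87.]
  z 0.03 956 [0.2576 0.2297 0.0367] [251.8 229.3] 141.2 108.4 10.8
  z 0.04 623 [0.2062 0.2213 0.0436] [253.1 223.6] 141.7 108.4 4.9
  z 0.0475 303 [0.2547 0.2261 0.0506] [250.9 224.3] 130.6 101.0 10.2
   orange 36 [160. 251.] [0.31   0.2274 0.0654] [309.8 227.6] 19.4 11.8 -89.8
   orange 34 [162. 287.] [0.2163 0.2204 0.0645] [216.6 221.2] 18.0 9.5 -88.4
```

View pics/w2.png

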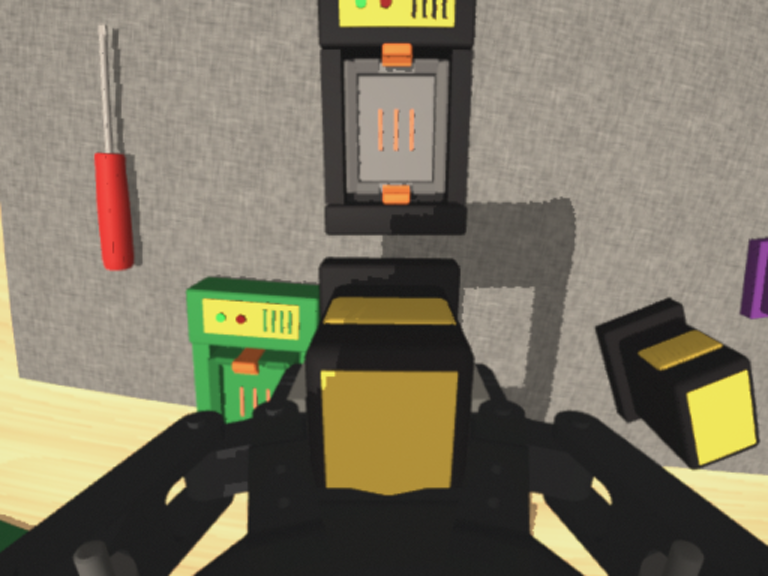

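Wrist view: the pack is held squarely at (390,400), and the bay with its two orange catches lies at (398,55) and (398,195). Next I measure the bay and the held pack in the charger's frame.

```bash
cat > m.py <<'E'
from h import *
s=robot.get_state(); t=s["ee_pos"]; j=jaw(s)[:,2]; ja=np.degrees(np.arctan2(j[1],j[0]))+90; print("tcp",t.round(4),"long axis",ja.round(2))
o=np.array([.511,.135]);a=np.radians(8.8);R=np.array([[np.cos(a),-np.sin(a)],[np.sin(a),np.cos(a)]])
for cam in ("wrist","top"):
  c=robot.camera(cam); W=world(c); L=(W[...,:2]-o)@R*1000; z=W[...,2]*1000
  hsv=cv2.cvtColor(c["pixels"],cv2.COLOR_RGB2HSV)
  print(cam,"seat z",np.nanmedian(z[(abs(L[...,0])<20)&(abs(L[...,1])<15)]))
  f=lambda m:np.array([np.median(z[m]).round(1) if m.sum()>2 else np.nan])
  st=3
  print("y prof",[(y,float(f((abs(L[...,0])<22)&(abs(L[...,1]-y)<st/2))[0])) for y in range(-60,61,st)])
  print("x prof",[(x,float(f((abs(abs(L[...,1])-19)<7)&(abs(L[...,0]-x)<st/2))[0])) for x in range(-66,67,st)])
  og=(hsv[...,0]<17)&(hsv[...,1]>140)&(hsv[...,2]>90)&(abs(L[...,1])<25)
  for sg in (-1,1):
    q=og&(L[...,0]*sg>34)&(L[...,0]*sg<65)&(z>35)
    zz=z[q]; top=q&(z>np.percentile(zz,60)-1.5); print("catch",sg,np.percentile(zz,[50,90,98]).round(1),"y",np.percentile(L[top][:,1],[2,50,98]).round(1),"x",np.percentile(L[top][:,0],[2,50,98]).round(1))
  for lo,hi in ((35,38.5),(41,60)):
    q=(abs(L[...,0])<25)&(z>lo)&(z<hi)&(abs(L[...,1])<70)
    for sg in (-1,1): print(lo,sg,"y range",np.percentile(L[q&(L[...,1]*sg>0)][:,1],[1,5,50,95,99]).round(1))
  if cam=="wrist":
    q=(abs(W[...,2]-t[2]-.031)<.004)&(np.hypot(W[...,0]-t[0],W[...,1]-t[1])<.08)
    print("pack top",rect(W[q])); y=q&(hsv[...,0]>18)&(hsv[...,0]<35)&(hsv[...,1]>120)
    print("yellow",rect(W[y]),"z",np.median(W[q][:,2]))
    q=(np.hypot(W[...,0]-t[0],W[...,1]-t[1])<.08)&(abs(W[...,2]-t[2]+.035)<.004)
    if q.sum()>20: print("foot top",q.sum(),rect(W[q]),np.median(W[q][:,2]))
E
python3 m.py
```

```text
tcp [0.409  0.126  0.2503] long axis 8.8
wrist seat z 32.90609695981195
y prof [(-60, nan), (-57, nan), (-54, 37.7), (-51, 37.7), (-48, 37.9), (-45, 37.7), (-42, 36.9), (-39, 36.7), (-36, 44.9), (-33, 43.0), (-30, 39.5), (-27, 32.8), (-24, 33.0), (-21, 32.7), (-18, 32.8), (-15, 32.7), (-12, 33.1), (-9, 32.9), (-6, 32.8), (-3, 32.7), (0, 33.2), (3, 32.5), (6, 32.8), (9, 32.8), (12, 32.9), (15, 32.7), (18, 32.6), (21, 32.7), (24, 32.8), (27, 32.6), (30, 34.6), (33, 42.2), (36, 44.9), (39, 43.7), (42, 34.6), (45, 37.7), (48, 37.7), (51, 37.7), (54, 37.7), (57, 37.7), (60, 2.2)]
x prof [(-66, 212.2), (-63, 45.6), (-60, 45.6), (-57, 41.7), (-54, 9.6), (-51, 9.6), (-48, 44.0), (-45, 44.3), (-42, 41.1), (-39, 31.1), (-36, 32.8), (-33, 32.5), (-30, 32.9), (-27, 32.9), (-24, 32.9), (-21, 32.6), (-18, 33.0), (-15, 32.7), (-12, 32.8), (-9, 32.9), (-6, 32.7), (-3, 32.7), (0, 32.9), (3, 32.5), (6, 32.8), (9, 32.4), (12, 32.9), (15, 32.8), (18, 32.7), (21, 32.7), (24, 32.7), (27, 32.7), (30, 32.6), (33, 32.7), (36, 32.8), (39, 38.2), (42, 42.5), (45, 44.6), (48, 43.1), (51, nan), (54, 29.6), (57, 
[... 1240 characters left out ...]
), (-30, 31.8), (-27, 30.8), (-24, 31.1), (-21, 30.5), (-18, 32.6), (-15, 30.2), (-12, 31.4), (-9, 30.9), (-6, 31.7), (-3, 30.6), (0, 28.9), (3, 31.8), (6, 31.3), (9, 30.1), (12, 31.4), (15, 30.7), (18, 30.8), (21, 29.8), (24, 31.5), (27, 30.7), (30, 31.9), (33, 32.0), (36, 29.5), (39, 30.3), (42, 40.3), (45, 42.2), (48, nan), (51, nan), (54, 8.4), (57, 37.3), (60, 42.7), (63, 43.7), (66, 44.9)]
catch -1 [56.9 61.7 62.4] y [-8.4  0.   9.3] x [-53.9 -50.1 -43.9]
catch 1 [57.1 61.1 63.3] y [-8.4  0.6  8.8] x [42.8 48.4 53.2]
35 -1 y range [-55.9 -54.8 -46.6 -29.7 -13.2]
35 1 y range [ 1.2  4.7 44.7 55.2 56.2]
41 -1 y range [-36.9 -36.6 -34.7 -30.9 -30.3]
41 1 y range [31.  31.5 35.7 37.9 38.1]
```

Bay centre is about (0.5103, 0.1353), yaw 8.8°. Corrected for the wrist camera's height bias of +1.6 mm, the seat is at about 31 mm, so the insert stands roughly 7 mm low. The pack sits about 1 mm back along its axis in the grip. Target TCP is (0.5112, 0.1355).

Emit:
servo_tool --plan '[[[2, 0.2, 0, 0, 255], [3, 0.3, 0, 0, 255], [3, 0.25, 0, 0, 255], [2.2, 0.2, 0, 0, 255], [0, 0, -2, 0, 255], [0, 0, -4, 0, 255], [0, 0, -4, 0, 255], [0, 0, -2, 0, 255], [0, 0, -0.6, 0, 255], [0, 0, 0, 0, 255], [0, 0, 0, 0, 255], [0, 0, 0, 0, 255]]]'

```text
time_s: 8.52
ee_pos: [0.5116, 0.1361, 0.1257]
ee_rot: [0.538, 0.461, 0.537, -0.459]
wrist_force: [-0.6, 0.3, -2.6]
opening: 0.0434
```

```bash
python3 - <<'E'
from h import *
s=robot.get_state(); t=s["ee_pos"]; print(t.round(4),s["wrist_force"].round(2),jaw(s)[:,2].round(4),s["opening"],s["time_s"])
a=robot.camera("wrist"); b=robot.camera("scene")
save(a,"w3",(120,60,400,250),2.8)
W=world(a)
hsv=cv2.cvtColor(a["pixels"],cv2.COLOR_RGB2HSV)
q=(np.hypot(W[...,0]-t[0],W[...,1]-t[1])<.07)&(abs(W[...,2]-t[2]+.034)<.004)
print("foot top",q.sum(),rect(W[q]),np.median(W[q][:,2]))
E
```

```text
[0.5116 0.1361 0.1257] [-0.62  0.33 -2.58] [ 1.542e-01 -9.880e-01  1.000e-04] 0.0433729542829951 8.525
foot top 1688 (array([536.9, 140. ]), 56.5, 23.3, -79.8) 0.0920187387421153
```

View pics/w3.png

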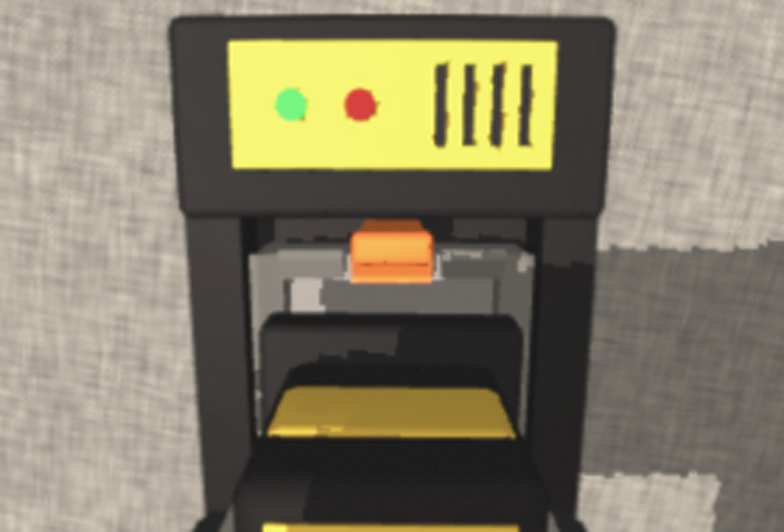

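The view shows the foot (393,350) centred below the catch (392,255). I'm nudging it slightly and lowering to the mouth of the rim.

Emit:
servo_tool --plan '[[[-0.04, -0.05, -0.8, 0, 255], [0, 0, -1, 0, 255], [0, 0, -0.6, 0, 255], [0, 0, -0.2, 0, 255], [0, 0, -0.2, 0, 255], [0, 0, -0.2, 0, 255], [0, 0, -0.2, 0, 255], [0, 0, -0.1, 0, 255], [0, 0, 0, 0, 255], [0, 0, 0, 0, 255]]]'

```text
time_s: 9.88
ee_pos: [0.5105, 0.1355, 0.0914]
ee_rot: [0.537, 0.46, 0.537, -0.46]
wrist_force: [0.5, -0.8, -2.9]
opening: 0.0437
```

Emit:
servo_tool --plan '[[[0, 0, -0.1, 0, 255], [0, 0, -0.1, 0, 255], [0, 0, -0.1, 0, 255], [0, 0, -0.1, 0, 255], [0, 0, -0.1, 0, 255], [0, 0, -0.1, 0, 255], [0, 0, 0, 0, 255], [0, 0, 0, 0, 255]]]'

```text
time_s: 10.88
ee_pos: [0.5105, 0.1355, 0.0853]
ee_rot: [0.537, 0.46, 0.537, -0.46]
wrist_force: [1.8, -0.0, -4.0]
opening: 0.0432
```

Emit:
servo_tool --plan '[[[0, 0, -0.1, 0, 255], [0, 0, -0.1, 0, 255], [0, 0, -0.05, 0, 255], [0, 0, 0, 0, 255], [0, 0, 0, 0, 255]]]'

```text
time_s: 11.5
ee_pos: [0.5105, 0.1355, 0.0829]
ee_rot: [0.537, 0.46, 0.537, -0.46]
wrist_force: [1.2, 1.1, -3.3]
opening: 0.0437
```

Emit:
servo_tool --plan '[[[0, 0, -0.05, 0, 255], [0, 0, -0.05, 0, 255], [0, 0, 0, 0, 255], [0, 0, 0, 0, 255]]]'

```text
time_s: 12.0
ee_pos: [0.5106, 0.1355, 0.0823]
ee_rot: [0.537, 0.46, 0.537, -0.46]
wrist_force: [0.4, 0.2, 1.5]
opening: 0.0436
```

That is contact: +5 N at underside height of about 31 mm, as measured. I'm pressing in small steps.

Emit:
servo_tool --plan '[[[0, 0, -0.05, 0, 255], [0, 0, 0, 0, 255], [0, 0, 0, 0, 255]]]'

```text
time_s: 12.38
ee_pos: [0.5107, 0.1356, 0.0819]
ee_rot: [0.537, 0.46, 0.537, -0.46]
wrist_force: [-1.1, -0.5, 4.5]
opening: 0.0437
```

Emit:
servo_tool --plan '[[[0, 0, -0.05, 0, 255], [0, 0, -0.05, 0, 255], [0, 0, 0, 0, 255], [0, 0, 0, 0, 255]]]'

```text
time_s: 12.88
ee_pos: [0.5107, 0.1356, 0.0813]
ee_rot: [0.537, 0.46, 0.537, -0.46]
wrist_force: [-1.8, -1.1, 6.8]
opening: 0.0438
```

Emit:
servo_tool --plan '[[[0, 0, -0.05, 0, 255], [0, 0, -0.05, 0, 255], [0, 0, 0, 0, 255], [0, 0, 0, 0, 255]]]'

```text
time_s: 13.38
ee_pos: [0.5105, 0.1355, 0.0785]
ee_rot: [0.537, 0.46, 0.537, -0.46]
wrist_force: [2.5, -0.5, -1.6]
opening: 0.0434
```

It snapped through. I'm easing down to the stop in small steps.

Emit:
servo_tool --plan '[[[0, 0, -0.05, 0, 255], [0, 0, -0.05, 0, 255], [0, 0, 0, 0, 255], [0, 0, 0, 0, 255]]]'

```text
time_s: 13.88
ee_pos: [0.5105, 0.1355, 0.078]
ee_rot: [0.537, 0.46, 0.537, -0.46]
wrist_force: [3.8, 0.7, -3.5]
opening: 0.0433
```

Emit:
servo_tool --plan '[[[0, 0, -0.05, 0, 255], [0, 0, 0, 0, 255], [0, 0, 0, 0, 255]]]'

```text
time_s: 14.25
ee_pos: [0.5105, 0.1355, 0.078]
ee_rot: [0.537, 0.46, 0.537, -0.46]
wrist_force: [3.7, 0.8, -1.3]
opening: 0.0435
```

Emit:
servo_tool --plan '[[[0, 0, -0.05, 0, 255], [0, 0, 0, 0, 255], [0, 0, 0, 0, 255]]]'

```text
time_s: 14.62
ee_pos: [0.5105, 0.1355, 0.0775]
ee_rot: [0.537, 0.46, 0.537, -0.46]
wrist_force: [3.1, 0.5, -1.5]
opening: 0.0435
```

```bash
cat > k.py <<'E'
from h import *
import sys
s=robot.get_state(); t=s["ee_pos"]; print(t.round(4),s["wrist_force"].round(2),s["opening"],s["time_s"])
o=np.array([.51025,.1353]);a=np.radians(8.8);R=np.array([[np.cos(a),-np.sin(a)],[np.sin(a),np.cos(a)]])
for cam in ("wrist","scene","top"):
  c=robot.camera(cam); W=world(c); L=(W[...,:2]-o)@R*1000; z=W[...,2]*1000
  hsv=cv2.cvtColor(c["pixels"],cv2.COLOR_RGB2HSV)
  og=(hsv[...,0]<17)&(hsv[...,1]>140)&(hsv[...,2]>80)&(abs(L[...,1])<16)&(z>35)&(z<75)
  for sg in (-1,1):
    q=og&(L[...,0]*sg>28)&(L[...,0]*sg<65)
    if q.sum()>5: print(cam,"catch",sg,q.sum(),"z",np.percentile(z[q],[50,90,98]).round(1),"|x|",np.percentile(abs(L[q][:,0]),[2,50,98]).round(1))
  q=(np.hypot(L[...,0],L[...,1])<30)&(abs(z-106)<6); 
  if q.sum()>20: print(cam,"pack top z",np.median(z[q]).round(1),rect(W[q]))
  if cam==sys.argv[2]: save(c,sys.argv[1],tuple(map(int,sys.argv[3].split(','))),3)
E
python3 k.py w4 wrist 130,60,390,250
```

```text
[0.5105 0.1355 0.0775] [ 3.09  0.55 -1.47] 0.043524437860200056 14.625
wrist catch 1 642 z [52.3 56.7 57.4] |x| [34.2 42.3 49. ]
wrist pack top z 108.3 (array([517.6, 136.8]), 55.0, 45.1, -86.9)
scene catch 1 41 z [47.8 55.  56.9] |x| [31.6 48.2 57.9]
scene pack top z 106.1 (array([516.8, 136.9]), 53.8, 44.6, -67.2)
```

View pics/w4.png

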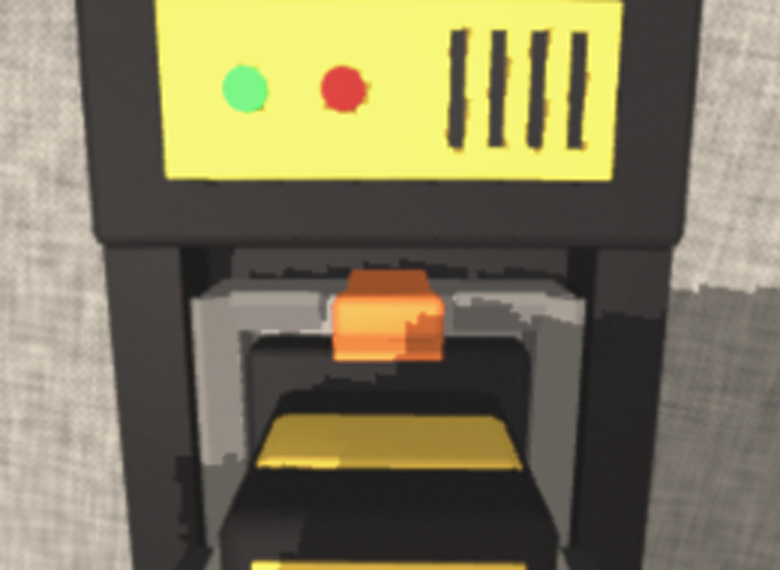

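The +x catch (388,320) now overlaps the foot's edge and sits about 5 mm lower (57 against 62), so it has snapped in. One light press to confirm the stop.

Emit:
servo_tool --plan '[[[0, 0, -0.05, 0, 255], [0, 0, 0, 0, 255], [0, 0, 0, 0, 255]]]'

```text
time_s: 15.15
ee_pos: [0.5105, 0.1355, 0.0772]
ee_rot: [0.537, 0.46, 0.537, -0.46]
wrist_force: [2.4, -0.4, 1.4]
opening: 0.0438
```

It's firm (about 5 N). I'm easing off, opening gradually and backing straight up.

Emit:
servo_tool --plan '[[[0, 0, 0.05, 0, 255], [0, 0, 0, 0, 150], [0, 0, 0, 0, 100], [0, 0, 0, 0, 50], [0, 0, 0, 0, 0], [0, 0, 0, 0, 0], [0, 0, 0, 0, 0], [0, 0, 0, 0, 0], [0, 0, 1, 0, 0], [0, 0, 2, 0, 0], [0, 0, 4, 0, 0], [0, 0, 4, 0, 0], [0, 0, 4, 0, 0], [-2, 0, 2, 0, 0], [-4, 0, 0, 0, 0], [-4, 0, 0, 0, 0], [0, 0, 0, 0, 0], [0, 0, 0, 0, 0]]]'

```text
time_s: 17.4
ee_pos: [0.4109, 0.1355, 0.2482]
ee_rot: [0.538, 0.46, 0.537, -0.459]
wrist_force: [0.4, 0.3, -0.4]
opening: 0.0855
```

```bash
python3 k.py w5 wrist 100,0,366,200
```

```text
[0.4109 0.1355 0.2482] [ 0.44  0.3  -0.42] 0.08551227196331565 17.4
wrist catch -1 228 z [55.3 57.1 57.8] |x| [35.8 42.1 48.8]
wrist catch 1 210 z [56.  57.5 58. ] |x| [39.6 43.7 48.9]
wrist pack top z 107.9 (array([509.5, 134.8]), 57.9, 44.4, 9.9)
scene catch 1 45 z [46.7 54.2 55.5] |x| [29.5 47.6 52.7]
scene pack top z 105.6 (array([511.4, 132.2]), 57.8, 42.6, 14.8)
top catch -1 53 z [49.7 55.4 58.4] |x| [32.2 39.8 48.3]
top catch 1 41 z [53.7 57.3 58.9] |x| [37.1 42.4 48.7]
top pack top z 105.9 (array([510. , 135.6]), 58.6, 44.4, 8.4)
```

View pics/w5.png

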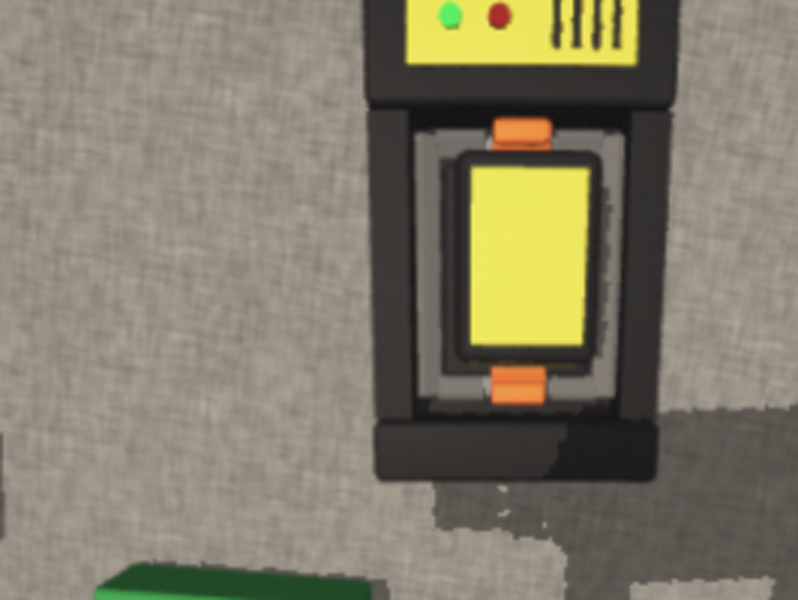

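Both catches, (522,132) and (518,385), have closed over the foot of the upright pack. Its top is at about 106 mm, which fits fully home (26 + 80), and the gripper is clear. I'm handing in.

```bash
python3 -c "
from cell import robot
print(robot.job_done())"
```

```text
the job is handed in; nothing more can be done
None
```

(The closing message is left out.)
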